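# Put three take-up reels back on their own spindles

### The job

The three empty take-up reels are on the wrong spindles: move each one to the stand of its own colour, seated flat on the foot with its boss up, and leave the bare steel spare stand empty again. A spindle holds only one reel, so first park one of them seated on the spare stand; never lay a reel on the bench or tip it over, and leave the bottle, the parts tray and the screwdriver where they are.

Things in the scene. Friction and masses are not known exactly. Their poses are not given: they have to be found in the camera images.
- reel_green: Green empty plastic reel, 80 to 170 g, 70 mm tall, axis upright. Origin on the axis at the underside, z up. Two 68 mm flanges, 5 mm thick, undersides at z = 0 and 33 mm, the upper with black ribs. Its hub, a tube of 36 mm outer and 28 mm inner diameter right through, stands up as a boss from z = 38 to 70 mm: grip there, e.g. at z = 60 mm, from any side. Starts on the orange stand.
- reel_orange: Orange empty plastic reel, 80 to 170 g, 70 mm tall, axis upright. Origin on the axis at the underside, z up. Two 68 mm flanges, 5 mm thick, undersides at z = 0 and 33 mm, the upper with black ribs. Its hub, a tube of 36 mm outer and 28 mm inner diameter right through, stands up as a boss from z = 38 to 70 mm: grip there, e.g. at z = 60 mm, from any side. Starts on the blue stand.
- reel_blue: Blue empty plastic reel, 80 to 170 g, 70 mm tall, axis upright. Origin on the axis at the underside, z up. Two 68 mm flanges, 5 mm thick, undersides at z = 0 and 33 mm, the upper with black ribs. Its hub, a tube of 36 mm outer and 28 mm inner diameter right through, stands up as a boss from z = 38 to 70 mm: grip there, e.g. at z = 60 mm, from any side. Starts on the green stand.
- stand_green: Green stand, fixed: square foot 90 x 90 x 14 mm, origin at the centre of its underside (on the bench), z up. At its centre an upright steel spindle, 12 mm diameter, tapered tip, 30 mm above the foot. A seated reel has the spindle in its bore (8 mm play each way) and its underside flat on the foot, 14 mm above the bench. Home of the green reel.
- stand_orange: Orange stand, fixed: square foot 90 x 90 x 14 mm, origin at the centre of its underside (on the bench), z up. At its centre an upright steel spindle, 12 mm diameter, tapered tip, 30 mm above the foot. A seated reel has the spindle in its bore (8 mm play each way) and its underside flat on the foot, 14 mm above the bench. Home of the orange reel.
- stand_blue: Blue stand, fixed: square foot 90 x 90 x 14 mm, origin at the centre of its underside (on the bench), z up. At its centre an upright steel spindle, 12 mm diameter, tapered tip, 30 mm above the foot. A seated reel has the spindle in its bore (8 mm play each way) and its underside flat on the foot, 14 mm above the bench. Home of the blue reel.
- stand_spare: Bare grey steel stand, fixed: square foot 90 x 90 x 14 mm, origin at the centre of its underside (on the bench), z up. At its centre an upright steel spindle, 12 mm diameter, tapered tip, 30 mm above the foot. A seated reel has the spindle in its bore (8 mm play each way) and its underside flat on the foot, 14 mm above the bench. The spare: no reel at the start.
- bottle: Amber bottle, closed, 48 mm diameter, 110 mm tall, standing; origin at the centre of its underside. Not part of the job.
- tray: Aluminium divided parts tray, 80 x 80 x 22 mm; origin at the centre of its underside. Not part of the job.
- driver: Red-handled screwdriver, 180 mm long, lying along its own x, low (under 40 mm). Not part of the job.

How it is judged:
By the outcome, as a careful person would: the job done as asked, in the order asked, and still so for the second after the job is handed in, with the robot touching nothing.
It also fails if it takes over 104 s, if anything falls off the work surface, if the arm or the gripper's body presses on something with over 40 N, if the wrist force passes 120 N, or if a joint passes its speed limit or range.

### The arm

A 7-joint arm with a two-finger parallel gripper is mounted at the origin on the work surface. World frame = base frame: x ahead of the robot, y to its left, z up, the work surface at z = 0. Lengths are in m, angles in rad, forces in N, time in s.
With the tool pointing down it reaches from about 0.4 to 0.85 m from the base axis. Payload 4.4 kg.
Tool frame: the origin (TCP) lies midway between the tips of the shut fingers; the grasp point (between the pads) lies 19 mm behind it; z points along the fingers, y is the direction in which the jaws open and shut (so a half turn about z gives the same grasp; the last joint's range is limited). The gripper opens to 94 mm and grips with 3 to 60 N. Pads are 16 mm wide; open, the fingers measure 119 mm over their backs; the gripper's body (75 mm by 177 mm) begins 78 mm behind the grasp point.
Start: joints at [-1.323, 0.628, 0.038, 1.517, -0.027, 0.996, -0.02], TCP at [0.201, 0.618, 0.205] pointing down, gripper open.
Joint ranges: [-3.06, 3.06], [-0.37, 2.12], [-1.25, 1.32], [0.18, 2.47], [-1.1, 4.24], [0.23, 1.98], [-2.94, 2.94]. Speed limits (rad/s): [2.57, 2.57, 3.14, 3.14, 3.14, 3.14, 3.14].

### API

Orientations are given as a unit quaternion [x, y, z, w].
In Python, from plant import bot gives the robot as it stands.
- The arm moves only by the tool move_arm, never from a script. Its argument "moves" is one flat list of numbers, 6 for each row, row after row: the shift along the world's x, y, z as a fraction of full scale, then the turn, a rotation vector about the world's x, y, z as a fraction of full scale. In form: [tx, ty, tz, wx, wy, wz, tx, ty, tz, wx, wy, wz, ...]. A call has 1 to 12 rows; each row is the pose to reach, as a shift and turn from the pose commanded when the call began; what a row does not reach only later rows make up. Full scale, the value 1, is 80 mm for a shift and pi/2 rad for a turn. A row lasts 1/8 s, in which the tool goes at most 62.5 mm and 10.7 degrees, less where a joint would pass 70% of its speed; a pose out of reach is approached as far as the arm can. A call with a number of a shift or a turn outside -1 to 1 is refused whole. A call with a gripper value outside its range is refused whole. "jaw" is the finger opening in mm, from 0 to 94, set as the call begins (left out, the last holds). The fingers move at their own pace and stop on an object; "force" is the grip in N (left out, the last holds). Time passes only in rows, so rows that repeat a pose let the fingers close. It gives the time, the measured TCP pose, the force and the opening at its end, in the units of the state.
- bot.get_state(): the state, without advancing time (a new reading comes with each control period).
- bot.capture(name): name is "scene" or "side" or "wrist"; returns the picture (400x640x3 uint8, blue, green, red); there is no depth.
- bot.get_calibration(name): a dict with "fx", "fy", "cx", "cy" (pixels), "rvec" (rotation vector, rad) and "tvec" (3), from world to camera coordinates, as OpenCV has them; the wrist camera has in their place "tool_from_camera" (4x4, takes a point from camera to tool coordinates, whose origin is the TCP and whose axes are the flange's). Camera axes: x right, y down, z forward; pixel columns grow to the right and rows downward; lengths in m; the calibration is good to about 2 mm. A picture is of the moment at which its call begins: read the wrist's pose just before it. get_calibration takes no time and is no camera call.
- bot.close_job(): hands the job in, once; it reports no verdict.
The state is a dict: "clock": time; "joints": joint angles; "qvel": joint speeds; "tau": joint torques, N m; "ee_pos": TCP position; "orientation": TCP orientation; "contact_force": force on the tool from outside, world axes, zero at the start; "moment": the same for the moment, N m; "gripper_width": finger opening in m.
Only numpy, scipy, OpenCV 4.12 (cv2) and the standard library are available. Lean on these libraries where they do the work, as an engineer would, in place of code of your own. Each camera call takes 0.05 s, during which the arm holds its last target.

## Working session

There is one attempt and no reset: what is moved stays moved. The work goes in short steps, Python scripts to look and compute and a tool call to move; the robot and the scene stay as the last step left them, time stands still between calls to the robot, and variables do not carry over. Pictures are saved under pics/ and viewed, and the job is handed in when it is done.

Besides the shell and the picture viewer there is one more tool, called after "Emit:" by a JSON object that holds its "op" and its "data", one argument or row to a line. move_arm: Moves the arm, as the interface text tells. Its arguments: {"type":"object","properties":{"moves":{"type":"array","items":{"type":"number"}},"jaw":{"type":"number"},"force":{"type":"number"}},"required":["moves"]}

```bash
mkdir -p pics; ls; python3 - <<'E'
from plant import bot
import cv2
s=bot.get_state();print(s)
for n in ["scene","side","wrist"]:
    im=bot.capture(n);cv2.imwrite(f"pics/{n}0.png",im);print(n,bot.get_calibration(n))
E
```

```text
pics
{'clock': 0.0, 'joints': array([-1.3228226 ,  0.62931214,  0.03844105,  1.51833253, -0.02698532,
        0.99630002, -0.02001529]), 'qvel': array([ 6.19759084e-04,  8.83463934e-04, -2.11307714e-04,  1.69420376e-03,
       -6.36364102e-05,  7.73813801e-04,  8.87030595e-04]), 'tau': array([ 3.09337192e-04, -5.49720132e+01,  1.14388894e+00, -1.86633039e+01,
       -5.21713612e-02,  2.34843063e-02,  1.49516222e-04]), 'ee_pos': array([0.20039791, 0.61765381, 0.20458748]), 'orientation': array([ 1.56246846e-01,  9.87717613e-01, -9.08238993e-04, -1.26705499e-04]), 'contact_force': array([-0.30054834,  0.00744741,  0.7301004 ]), 'moment': array([-0.01332023, -0.0204011 , -0.02130634]), 'gripper_width': 0.0940093801192958}
scene {'fx': 445.56991930858595, 'fy': 445.56991930858595, 'cx': 323.55673403852745, 'cy': 202.30029581925564, 'rvec': array([ 2.26336325,  1.39917726, -0.38918172]), 'tvec': array([-0.28280199, -0.38739616,  1.46141374])}
side {'fx': 463.74834898842823, 'fy': 463.74834898842823, 'cx': 312.3105145769942, 'cy': 209.92625826921454, 'rvec': array([-0.02919703, -2.93109524,  1.09543447]), 'tvec': array([0.52564549, 0.00456861, 1.12483396])}
wrist {'fx': 359.89577520833114, 'fy': 359.89577520833114, 'cx': 317.4566020643223, 'cy': 203.10810207949336, 'tool_from_camera': array([[-4.40981247e-04, -9.58018009e-01, -2.86707692e-01,
         8.46100635e-02],
       [ 9.99999884e-01, -3.66404205e-04, -3.13766849e-04,
         4.92996051e-05],
       [ 1.95543388e-04, -2.86707797e-01,  9.58018059e-01,
        -1.79517609e-01],
       [ 0.00000000e+00,  0.00000000e+00,  0.00000000e+00,
         1.00000000e+00]])}
```

View pics/scene0.png

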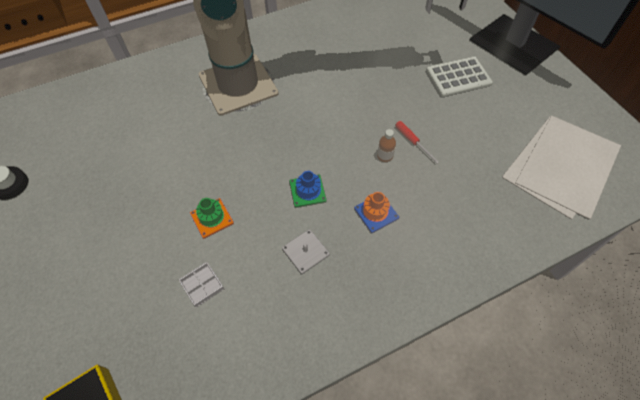

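View pics/side0.png

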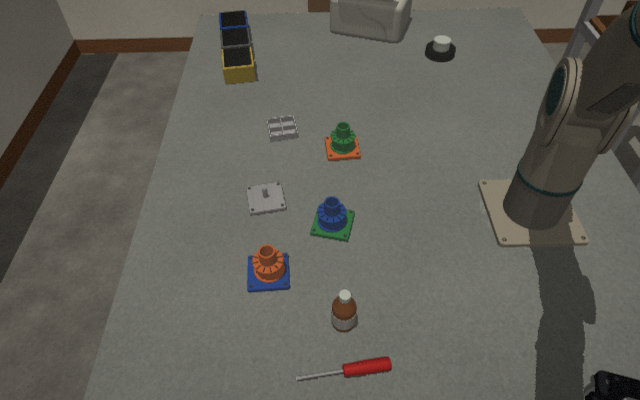

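View pics/wrist0.png

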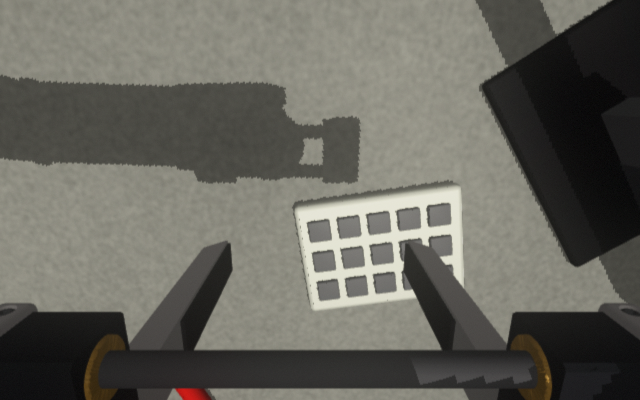

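```bash
cat > h.py <<'E'
import numpy as np, cv2
from scipy.spatial.transform import Rotation as R
def cam(bot,n,s=None):
    c=bot.get_calibration(n);K=np.array([[c['fx'],0,c['cx']],[0,c['fy'],c['cy']],[0,0,1.]])
    if n=='wrist':
        T=np.eye(4);T[:3,:3]=R.from_quat(s['orientation']).as_matrix();T[:3,3]=s['ee_pos']
        W=T@c['tool_from_camera'];return K,W[:3,:3],W[:3,3]
    Rm=R.from_rotvec(c['rvec']).as_matrix();return K,Rm.T,-Rm.T@c['tvec']
def ray(C,uv):
    K,Rw,o=C;uv=np.atleast_2d(np.asarray(uv,float));d=(np.c_[uv,np.ones(len(uv))]@np.linalg.inv(K).T)@Rw.T;return o,d
def onz(C,uv,z):
    o,d=ray(C,uv);return o+d*((z-o[2])/d[:,2])[:,None]
def proj(C,P):
    K,Rw,o=C;q=(np.atleast_2d(P)-o)@Rw@K.T;return q[:,:2]/q[:,2:]
def tri(C1,a,C2,b):
    A=np.zeros((3,3));y=np.zeros(3)
    for C,p in((C1,a),(C2,b)):
        o,d=ray(C,p);d=d[0]/np.linalg.norm(d[0]);M=np.eye(3)-np.outer(d,d);A+=M;y+=M@o
    return np.linalg.solve(A,y)
def masks(im):
    h=cv2.cvtColor(im,cv2.COLOR_BGR2HSV);H,S,V=cv2.split(h)
    m={'green':(H>45)&(H<85)&(S>120)&(V>30),'orange':(H>5)&(H<20)&(S>160)&(V>110),'blue':(H>100)&(H<130)&(S>120)&(V>30)}
    return {k:v.astype(np.uint8) for k,v in m.items()}
E
python3 - <<'E'
from plant import bot
import cv2
from h import *
for n in ["scene","side"]:
    im=cv2.imread(f"pics/{n}0.png");C=cam(bot,n)
    for k,m in masks(im).items():
        nn,l,st,ce=cv2.connectedComponentsWithStats(m)
        for i in range(1,nn):
            if st[i,4]>60: print(n,k,st[i],ce[i].round(1),onz(C,ce[i],.03)[0].round(3))
sc=cv2.imread("pics/scene0.png")[160:310,170:410]; sd=cv2.imread("pics/side0.png")[100:310,230:380]
cv2.imwrite("pics/sc_z.png",cv2.resize(sc,None,fx=3.3,fy=3.3,interpolation=cv2.INTER_CUBIC));cv2.imwrite("pics/sd_z.png",cv2.resize(sd,None,fx=2.8,fy=2.8,interpolation=cv2.INTER_CUBIC))
C=cam(bot,'scene');D=cam(bot,'side')
print('spare',onz(C,[[305,251]],.014),onz(D,[[266,197]],.014))
E
```

```text
scene green [290 179  36  28 288] [304.8 195.6] [0.505 0.008 0.03 ]
scene green [197 198  27  29 399] [209.9 212.5] [ 0.439 -0.239  0.03 ]
scene orange [108   0  65  19 261] [137.2   8.1] [-0.491 -0.195  0.03 ]
scene orange [  0  22  91  29 402] [43.7 35.2] [-0.491 -0.522  0.03 ]
scene orange [365 193  24  28 249] [375.9 206.7] [0.621 0.163 0.03 ]
scene orange [191 199  42  39 402] [212.5 222.7] [ 0.472 -0.243  0.03 ]
scene blue [296 171  25  29 545] [308.1 185.6] [0.479 0.03  0.03 ]
scene blue [355 203  40  29 230] [372.6 218.9] [0.649 0.136 0.03 ]
side green [311 210  43  30 317] [334.4 227.8] [0.475 0.061 0.03 ]
side orange [325 137  35  22 272] [340.6 150.7] [ 0.447 -0.202  0.03 ]
side orange [253 245  30  37 451] [266.5 263.5] [0.626 0.155 0.03 ]
side blue [219  11  29  19 133] [233.3  23.5] [ 0.804 -0.91   0.03 ]
side blue [317 197  29  35 670] [331.1 215. ] [0.481 0.022 0.03 ]
side blue [248 254  41  38 562] [266.8 279.3] [0.624 0.196 0.03 ]
spare [[ 0.64596826 -0.05893126  0.014     ]] [[ 0.64002422 -0.05498127  0.014     ]]
```

View pics/sc_z.png

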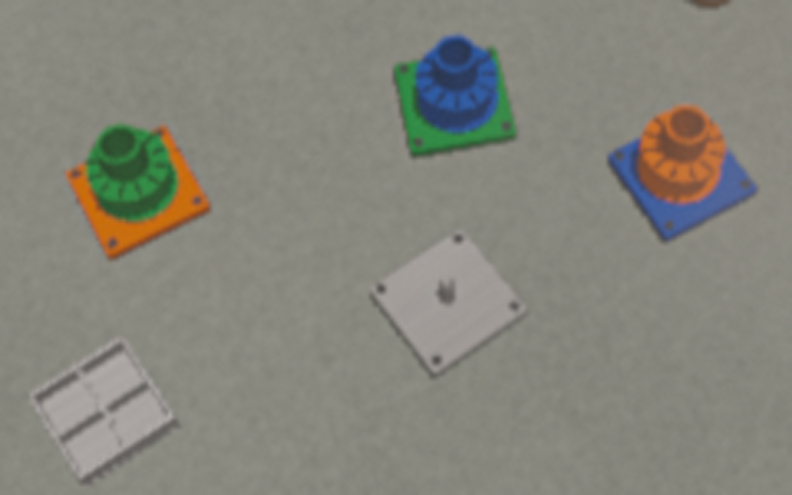

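View pics/sd_z.png

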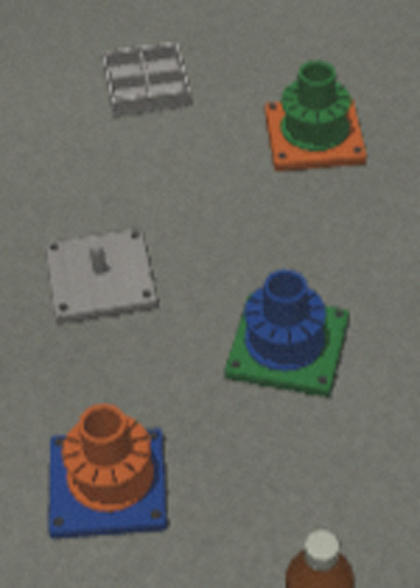

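```bash
python3 - <<'E'
from plant import bot
from h import *
C=cam(bot,'scene');D=cam(bot,'side')
f=lambda p:(np.array(p)+.5)/3.3-.5+[170,160]
g=lambda p:(np.array(p)+.5)/2.8-.5+[230,100]
S={'spare':((448,298),(100,271)),'orange':((137,187),(314,131)),'blue':((682,170),(108.5,479)),'green':((455.5,97),(289,344))}
T={'Rgreen':((121,142),(317,72)),'Rblue':((455,52),(287,285)),'Rorange':((687,125),(104,423))}
for d,z in((S,.014),(T,.084)):
  for k,(a,b) in d.items(): print(k,onz(C,f(a),z)[0].round(4),onz(D,g(b),z)[0].round(4),tri(C,f(a),D,g(b)).round(4))
print('bottle',onz(C,[387,150],.05),'tray',onz(C,[201,284],.02))
s=bot.get_state();print(R.from_quat(s['orientation']).as_matrix().round(3))
E
```

```text
spare [ 0.6438 -0.0567  0.014 ] [ 0.6416 -0.0568  0.014 ] [ 0.6425 -0.057   0.0131]
orange [ 0.4418 -0.2403  0.014 ] [ 0.4414 -0.2373  0.014 ] [ 0.4409 -0.2401  0.0118]
blue [0.626  0.1627 0.014 ] [0.6233 0.1636 0.014 ] [0.6243 0.163  0.0122]
green [0.4795 0.0279 0.014 ] [0.4773 0.0318 0.014 ] [0.4772 0.0287 0.0102]
Rgreen [ 0.4423 -0.2372  0.084 ] [ 0.4405 -0.2408  0.084 ] [ 0.4418 -0.2376  0.0855]
Rblue [0.4822 0.0288 0.084 ] [0.4798 0.0278 0.084 ] [0.4808 0.0285 0.0838]
Rorange [0.6244 0.1602 0.084 ] [0.6205 0.1609 0.084 ] [0.622  0.1604 0.082 ]
bottle [[0.48324904 0.27560916 0.05      ]] tray [[ 0.61441967 -0.32491034  0.02      ]]
[[-0.951  0.309 -0.   ]
 [ 0.309  0.951 -0.001]
 [-0.    -0.001 -1.   ]]
```

Emit:
{"op": "move_arm", "data": {
  "moves": [0.4,-0.48,0,0,0,0,0.88,-0.95,0,0,0,0],
  "jaw": 94,
  "force": 20
}}

```text
clock: 0.4
ee_pos: [0.2707, 0.5415, 0.205]
orientation: [0.155, 0.988, -0.0, -0.0]
contact_force: [1.6, 0.3, -0.2]
gripper_width: 0.0938
```

Emit:
{"op": "move_arm", "data": {
  "moves": [0.44,-0.48,0,0,0,0,0.88,-0.95,0,0,0,0]
}}

```text
clock: 0.65
ee_pos: [0.3424, 0.4648, 0.2053]
orientation: [0.156, 0.988, -0.0, -0.0]
contact_force: [0.5, -0.3, 0.5]
gripper_width: 0.0941
```

Emit:
{"op": "move_arm", "data": {
  "moves": [0.44,-0.48,0,0,0,0,0.88,-0.95,0,0,0,0]
}}

```text
clock: 0.9
ee_pos: [0.4128, 0.3888, 0.2054]
orientation: [0.156, 0.988, -0.0, -0.0]
contact_force: [1.2, 0.1, 0.8]
gripper_width: 0.0936
```

Emit:
{"op": "move_arm", "data": {
  "moves": [0.44,-0.48,0,0,0,0,0.88,-0.95,0,0,0,0]
}}

```text
clock: 1.15
ee_pos: [0.4831, 0.3128, 0.2053]
orientation: [0.156, 0.988, -0.0, -0.0]
contact_force: [0.9, 0.9, -0.3]
gripper_width: 0.0941
```

Emit:
{"op": "move_arm", "data": {
  "moves": [0.44,-0.48,0,0,0,0,0.88,-0.95,0,0,0,0]
}}

```text
clock: 1.4
ee_pos: [0.5535, 0.2369, 0.2053]
orientation: [0.156, 0.988, -0.0, -0.0]
contact_force: [0.1, 0.4, -0.3]
gripper_width: 0.0943
```

Emit:
{"op": "move_arm", "data": {
  "moves": [0.44,-0.48,0,0,0,0,0.88,-0.95,0,0,0,0,0.88,-0.95,0,0,0,0]
}}

```text
clock: 1.78
ee_pos: [0.6256, 0.1564, 0.2049]
orientation: [0.16, 0.987, -0.002, 0.001]
contact_force: [-0.4, 0.8, -0.1]
gripper_width: 0.0938
```

```bash
python3 - <<'E'
from plant import bot
from h import *
s=bot.get_state();im=bot.capture('wrist');cv2.imwrite('pics/w1.png',im)
print(s['clock'],s['ee_pos'],s['joints'].round(2))
W=cam(bot,'wrist',s)
print(proj(W,[[.6225,.161,.084],[.6245,.163,.014]]))
np.savez('w1.npz',**s)
E
```

```text
1.775 [0.62562621 0.1563644  0.20488109] [-0.32  0.62  0.05  1.53 -0.03  0.99  0.99]
[[321.85731083 192.03321433]
 [323.6834376  175.91767134]]
```

View pics/w1.png

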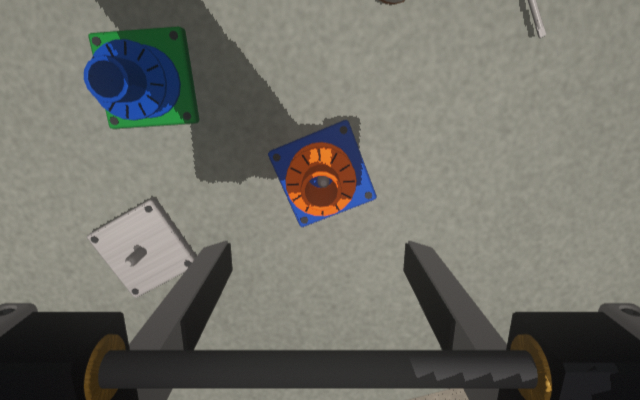

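```bash
python3 - <<'E'
from plant import bot
from h import *
s=dict(np.load('w1.npz'));W=cam(bot,'wrist',s)
print(onz(W,[[142,250.5],[143.3,78.3],[323,175]],.014).round(4)); print(onz(W,[[321.5,188],[106,77]],.084).round(4))
E
```

```text
[[ 0.6413 -0.0568  0.014 ]
 [ 0.4767  0.0266  0.014 ]
 [ 0.6233  0.1626  0.014 ]]
[[0.619  0.1618 0.084 ]
 [0.4794 0.0288 0.084 ]]
```

Emit:
{"op": "move_arm", "data": {
  "moves": [-0.02,-0.01,-0.45,0,0,0,-0.02,-0.01,-0.9,0,0,0,-0.02,-0.01,-0.9,0,0,0]
}}

```text
clock: 2.2
ee_pos: [0.618, 0.1628, 0.1309]
orientation: [0.155, 0.988, -0.001, -0.003]
contact_force: [-1.0, -0.6, 0.2]
gripper_width: 0.0939
```

Emit:
{"op": "move_arm", "data": {
  "moves": [0,0,-0.3,0,0,0,0,0,-0.6,0,0,0,0,0,-0.8,0,0,0,0,0,-0.9,0,0,0,0,0,-0.9,0,0,0]
}}

```text
clock: 2.82
ee_pos: [0.6215, 0.1618, 0.0617]
orientation: [0.156, 0.988, 0.0, -0.0]
contact_force: [0.4, -0.9, 0.4]
gripper_width: 0.0939
```

Emit:
{"op": "move_arm", "data": {
  "moves": [0,0,0,0,0,0,0,0,0,0,0,0,0,0,0,0,0,0,0,0,0,0,0,0,0,0,0,0,0,0,0,0,0,0,0,0,0,0,0,0,0,0,0,0,0,0,0,0],
  "jaw": 25,
  "force": 20
}}

```text
clock: 3.82
ee_pos: [0.6213, 0.1613, 0.0614]
orientation: [0.156, 0.988, -0.0, -0.0]
contact_force: [-0.6, -0.3, 0.2]
gripper_width: 0.0359
```

Emit:
{"op": "move_arm", "data": {
  "moves": [0,0,0.15,0,0,0,0,0,0.4,0,0,0,0,0,0.7,0,0,0,0,0,1,0,0,0,0,0,1,0,0,0]
}}

```text
clock: 4.45
ee_pos: [0.623, 0.162, 0.1439]
orientation: [0.156, 0.988, 0.001, 0.002]
contact_force: [-0.3, -0.7, -2.8]
gripper_width: 0.036
```

```bash
python3 - <<'E'
from plant import bot
from h import *
s=bot.get_state();im=bot.capture('wrist');cv2.imwrite('pics/w2.png',im)
print(s['clock'],s['ee_pos'],s['contact_force'],s['gripper_width'])
E
```

```text
4.45 [0.62302318 0.16200331 0.14386617] [-0.3219949  -0.70874574 -2.7870235 ] 0.03595479396429027
```

View pics/w2.png

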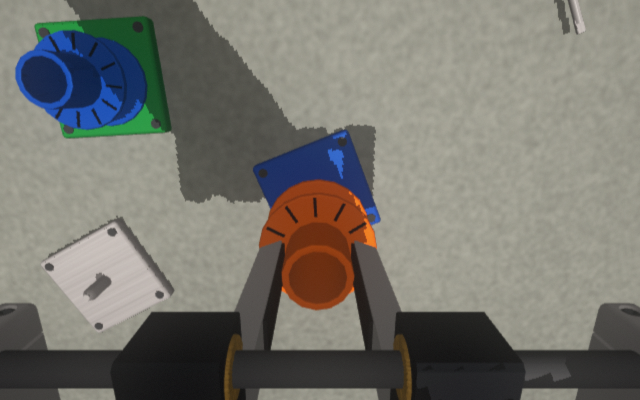

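Emit:
{"op": "move_arm", "data": {
  "moves": [0.03,-0.25,0.1,0,0,0,0.06,-0.6,0.1,0,0,0,0.09,-0.91,0.1,0,0,0]
}}

```text
clock: 4.88
ee_pos: [0.6282, 0.0854, 0.1489]
orientation: [0.157, 0.988, -0.001, -0.001]
contact_force: [0.2, -0.8, -0.8]
gripper_width: 0.0362
```

Emit:
{"op": "move_arm", "data": {
  "moves": [0.03,-0.35,0,0,0,0,0.06,-0.65,0,0,0,0,0.09,-0.91,0,0,0,0]
}}

```text
clock: 5.25
ee_pos: [0.6353, 0.0128, 0.1489]
orientation: [0.157, 0.988, -0.001, -0.001]
contact_force: [-0.0, 0.3, -1.3]
gripper_width: 0.0362
```

Emit:
{"op": "move_arm", "data": {
  "moves": [0.03,-0.35,0,0,0,0,0.06,-0.65,0,0,0,0,0.09,-0.91,0,0,0,0,0.09,-0.91,0,0,0,0,0.09,-0.91,0,0,0,0,0.09,-0.91,0,0,0,0]
}}

```text
clock: 6.0
ee_pos: [0.643, -0.0551, 0.1494]
orientation: [0.155, 0.988, 0.001, -0.0]
contact_force: [0.0, 0.1, -2.4]
gripper_width: 0.0361
```

```bash
python3 - <<'E'
from plant import bot
from h import *
s=bot.get_state();im=bot.capture('wrist');cv2.imwrite('pics/w3.png',im)
print(s['clock'],s['ee_pos'],s['contact_force'],s['gripper_width'])
W=cam(bot,'wrist',s)
print(onz(W,[317,272],s['ee_pos'][2]+.0226)-s['ee_pos'],proj(W,[.642,-.057,.014]))
E
```

```text
6.0 [ 0.64300766 -0.0550726   0.14941154] [ 0.00748997  0.14040229 -2.35278838] 0.03609792497122714
[[-0.00285824  0.00064837  0.0226    ]] [[314.99527379 192.59514913]]
```

View pics/w3.png

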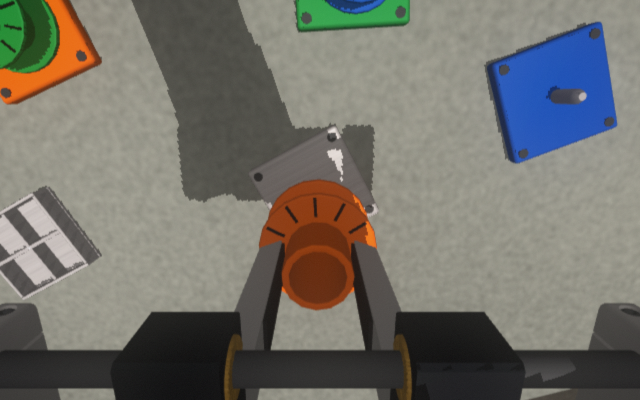

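Emit:
{"op": "move_arm", "data": {
  "moves": [0.02,-0.01,-0.15,0,0,0,0.02,-0.01,-0.4,0,0,0,0.02,-0.01,-0.6,0,0,0,0.02,-0.01,-0.8,0,0,0,0.02,-0.01,-0.9,0,0,0,0.02,-0.01,-0.95,0,0,0,0.02,-0.01,-0.95,0,0,0]
}}

```text
clock: 6.92
ee_pos: [0.6448, -0.0578, 0.0735]
orientation: [0.156, 0.988, 0.0, 0.0]
contact_force: [-0.3, 0.3, -1.3]
gripper_width: 0.0359
```

Emit:
{"op": "move_arm", "data": {
  "moves": [0,0,-0.07,0,0,0,0,0,-0.12,0,0,0,0,0,-0.14,0,0,0,0,0,-0.14,0,0,0]
}}

```text
clock: 7.42
ee_pos: [0.6445, -0.0577, 0.0621]
orientation: [0.156, 0.988, 0.0, -0.0]
contact_force: [-0.9, -0.4, -1.9]
gripper_width: 0.0359
```

Emit:
{"op": "move_arm", "data": {
  "moves": [0,0,-0.01,0,0,0,0,0,-0.01,0,0,0,0,0,-0.01,0,0,0,0,0,-0.01,0,0,0,0,0,-0.01,0,0,0,0,0,-0.01,0,0,0],
  "jaw": 94
}}

```text
clock: 8.18
ee_pos: [0.6446, -0.0578, 0.0615]
orientation: [0.156, 0.988, 0.0, -0.0]
contact_force: [-0.2, -0.2, 0.8]
gripper_width: 0.0922
```

Emit:
{"op": "move_arm", "data": {
  "moves": [0,0,0.2,0,0,0,0,0,0.6,0,0,0,0,0,1,0,0,0,0,0,1,0,0,0]
}}

```text
clock: 8.68
ee_pos: [0.6471, -0.058, 0.1453]
orientation: [0.156, 0.988, 0.0, 0.003]
contact_force: [0.6, 0.4, 0.1]
gripper_width: 0.0936
```

```bash
python3 - <<'E'
from plant import bot
from h import *
s=bot.get_state();im=bot.capture('wrist');cv2.imwrite('pics/w4.png',im)
print(s['clock'],s['ee_pos'],s['contact_force'],s['gripper_width'])
E
```

```text
8.675 [ 0.64705239 -0.05796396  0.14533371] [0.56860626 0.4033726  0.11120297] 0.09355574391703711
```

View pics/w4.png

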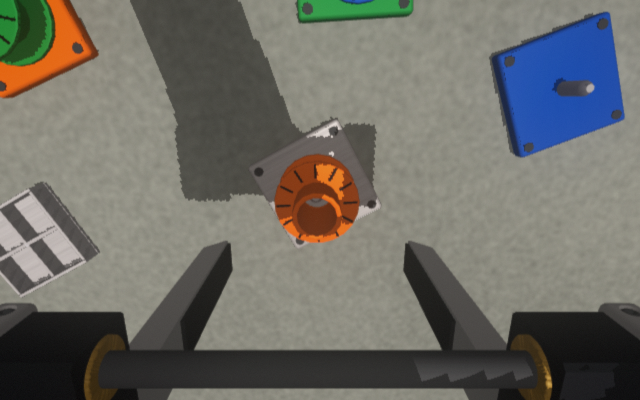

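Emit:
{"op": "move_arm", "data": {
  "moves": [-0.3,0.15,0,0,0,0,-0.69,0.36,0,0,0,0]
}}

```text
clock: 8.98
ee_pos: [0.5882, -0.0291, 0.1404]
orientation: [0.157, 0.988, -0.0, -0.001]
contact_force: [0.0, 0.4, 0.3]
gripper_width: 0.0942
```

Emit:
{"op": "move_arm", "data": {
  "moves": [-0.35,0.18,0,0,0,0,-0.69,0.36,0,0,0,0]
}}

```text
clock: 9.22
ee_pos: [0.5323, 0.0004, 0.1406]
orientation: [0.156, 0.988, -0.0, -0.001]
contact_force: [-0.2, 1.0, 0.3]
gripper_width: 0.0936
```

Emit:
{"op": "move_arm", "data": {
  "moves": [-0.35,0.18,0,0,0,0,-0.69,0.36,0,0,0,0,-0.69,0.36,0,0,0,0,-0.69,0.36,0,0,0,0,-0.69,0.36,0,0,0,0]
}}

```text
clock: 9.85
ee_pos: [0.4801, 0.028, 0.1413]
orientation: [0.157, 0.988, -0.0, 0.0]
contact_force: [-0.2, 0.4, -0.7]
gripper_width: 0.094
```

```bash
python3 - <<'E'
from plant import bot
from h import *
s=bot.get_state();im=bot.capture('wrist');cv2.imwrite('pics/w5.png',im)
print(s['clock'],s['ee_pos'],s['contact_force'],s['joints'].round(2))
W=cam(bot,'wrist',s)
print(proj(W,[[.4797,.0286,.084]]))
np.savez('w5.npz',**s)
E
```

```text
9.85 [0.48007356 0.02803539 0.14133251] [-0.21452803  0.37349103 -0.70412482] [-0.14  0.49  0.03  2.05 -0.03  0.61  1.17]
[[318.11292729 221.17552441]]
```

View pics/w5.png

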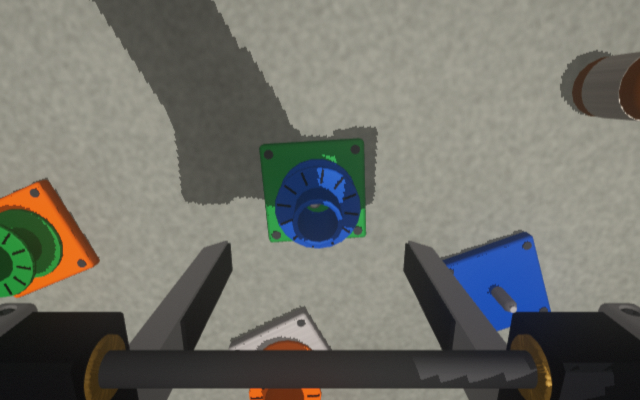

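Emit:
{"op": "move_arm", "data": {
  "moves": [0,0,-0.4,0,0,0,0,0,-0.7,0,0,0,0,0,-0.9,0,0,0,0,0,-1,0,0,0,0,0,-1,0,0,0]
}}

```text
clock: 10.52
ee_pos: [0.4791, 0.0284, 0.0611]
orientation: [0.156, 0.988, -0.0, -0.0]
contact_force: [-0.2, 0.1, -0.8]
gripper_width: 0.0942
```

Emit:
{"op": "move_arm", "data": {
  "moves": [0,0,0,0,0,0,0,0,0,0,0,0,0,0,0,0,0,0,0,0,0,0,0,0,0,0,0,0,0,0,0,0,0,0,0,0,0,0,0,0,0,0,0,0,0,0,0,0],
  "jaw": 25
}}

```text
clock: 11.52
ee_pos: [0.479, 0.0286, 0.0615]
orientation: [0.156, 0.988, -0.0, -0.0]
contact_force: [-0.1, -0.8, -0.1]
gripper_width: 0.0353
```

Emit:
{"op": "move_arm", "data": {
  "moves": [0,0,0.15,0,0,0,0,0,0.4,0,0,0,0,0,0.7,0,0,0,0,0,1,0,0,0,0,0,1,0,0,0]
}}

```text
clock: 12.15
ee_pos: [0.4804, 0.0288, 0.1433]
orientation: [0.156, 0.988, 0.001, 0.002]
contact_force: [-0.1, -0.1, -2.0]
gripper_width: 0.0351
```

```bash
python3 - <<'E'
from plant import bot
from h import *
s=dict(np.load('w5.npz'));W=cam(bot,'wrist',s)
print('green stand',onz(W,[[314.8,192.5]],.014),onz(W,[[319,219]],.084))
E
```

```text
green stand [[0.47700347 0.02651767 0.014     ]] [[0.47836683 0.02968455 0.084     ]]
```

Emit:
{"op": "move_arm", "data": {
  "moves": [0.25,0.22,0.1,0,0,0,0.58,0.54,0.1,0,0,0,0.91,0.84,0.1,0,0,0]
}}

```text
clock: 12.52
ee_pos: [0.5519, 0.0966, 0.1486]
orientation: [0.156, 0.988, -0.0, -0.001]
contact_force: [0.2, -0.5, -1.8]
gripper_width: 0.0349
```

Emit:
{"op": "move_arm", "data": {
  "moves": [0.35,0.32,0,0,0,0,0.65,0.6,0,0,0,0,0.91,0.84,0,0,0,0,0.91,0.84,0,0,0,0,0.91,0.84,0,0,0,0,0.91,0.84,0,0,0,0]
}}

```text
clock: 13.28
ee_pos: [0.6237, 0.1618, 0.1491]
orientation: [0.157, 0.988, -0.001, -0.001]
contact_force: [0.0, -0.1, -1.5]
gripper_width: 0.0354
```

```bash
python3 - <<'E'
from plant import bot
from h import *
s=bot.get_state();im=bot.capture('wrist');cv2.imwrite('pics/w6.png',im)
print(s['clock'],s['ee_pos'],s['contact_force'],s['gripper_width'])
W=cam(bot,'wrist',s)
print(proj(W,[.624,.163,.014]))
E
```

```text
13.275 [0.62374254 0.16177195 0.14912699] [ 0.04670275 -0.06201668 -1.47473961] 0.03543945925275772
[[319.08554622 192.99245576]]
```

View pics/w6.png

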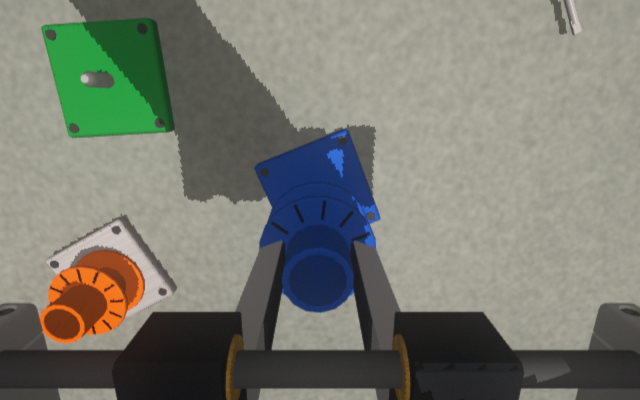

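Emit:
{"op": "move_arm", "data": {
  "moves": [0,0,-0.15,0,0,0,0,0,-0.4,0,0,0,0,0,-0.6,0,0,0,0,0,-0.8,0,0,0,0,0,-0.9,0,0,0,0,0,-0.95,0,0,0,0,0,-0.95,0,0,0]
}}

```text
clock: 14.2
ee_pos: [0.6247, 0.1631, 0.0735]
orientation: [0.156, 0.988, 0.0, 0.0]
contact_force: [0.7, -1.0, -2.2]
gripper_width: 0.0351
```

Emit:
{"op": "move_arm", "data": {
  "moves": [0,0,-0.07,0,0,0,0,0,-0.12,0,0,0,0,0,-0.14,0,0,0,0,0,-0.14,0,0,0]
}}

```text
clock: 14.7
ee_pos: [0.6245, 0.1631, 0.0622]
orientation: [0.156, 0.988, -0.0, -0.0]
contact_force: [-0.1, -0.4, -1.9]
gripper_width: 0.0356
```

Emit:
{"op": "move_arm", "data": {
  "moves": [0,0,-0.01,0,0,0,0,0,-0.01,0,0,0,0,0,-0.01,0,0,0,0,0,-0.01,0,0,0,0,0,-0.01,0,0,0,0,0,-0.01,0,0,0],
  "jaw": 94
}}

```text
clock: 15.45
ee_pos: [0.6246, 0.163, 0.0615]
orientation: [0.156, 0.988, -0.0, 0.0]
contact_force: [1.0, 1.0, -0.3]
gripper_width: 0.0916
```

Emit:
{"op": "move_arm", "data": {
  "moves": [0,0,0.2,0,0,0,0,0,0.6,0,0,0,0,0,1,0,0,0,0,0,1,0,0,0]
}}

```text
clock: 15.95
ee_pos: [0.627, 0.1637, 0.1453]
orientation: [0.156, 0.988, 0.001, 0.003]
contact_force: [0.6, 0.2, -0.4]
gripper_width: 0.0939
```

```bash
python3 - <<'E'
from plant import bot
from h import *
s=bot.get_state();im=bot.capture('wrist');cv2.imwrite('pics/w7.png',im)
print(s['clock'],s['ee_pos'],s['contact_force'],s['gripper_width'])
E
```

```text
15.95 [0.62700768 0.16367941 0.14533064] [ 0.58602049  0.2142059  -0.37820334] 0.09392917950773785
```

View pics/w7.png

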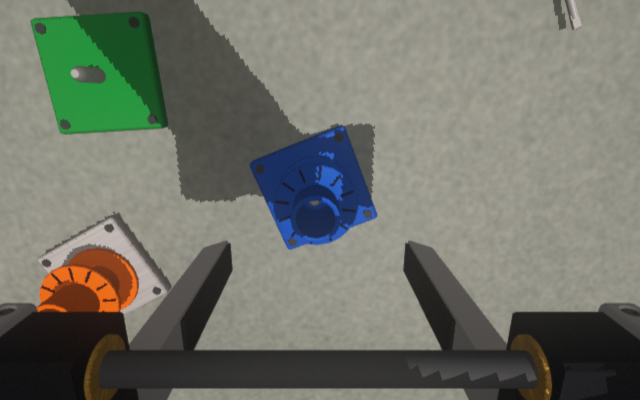

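Emit:
{"op": "move_arm", "data": {
  "moves": [-0.15,-0.35,0,0,0,0,-0.38,-0.835,0,0,0,0]
}}

```text
clock: 16.25
ee_pos: [0.5933, 0.0967, 0.1404]
orientation: [0.155, 0.988, 0.0, -0.001]
contact_force: [0.1, -0.9, 0.7]
gripper_width: 0.094
```

Emit:
{"op": "move_arm", "data": {
  "moves": [-0.19,-0.42,0,0,0,0,-0.38,-0.835,0,0,0,0]
}}

```text
clock: 16.5
ee_pos: [0.5623, 0.0283, 0.1406]
orientation: [0.156, 0.988, -0.0, -0.001]
contact_force: [0.4, 0.4, 0.4]
gripper_width: 0.094
```

Emit:
{"op": "move_arm", "data": {
  "moves": [-0.19,-0.42,0,0,0,0,-0.38,-0.835,0,0,0,0]
}}

```text
clock: 16.75
ee_pos: [0.532, -0.0384, 0.1407]
orientation: [0.156, 0.988, -0.0, -0.001]
contact_force: [-0.5, 0.7, -0.4]
gripper_width: 0.0944
```

Emit:
{"op": "move_arm", "data": {
  "moves": [-0.19,-0.42,0,0,0,0,-0.38,-0.835,0,0,0,0]
}}

```text
clock: 17.0
ee_pos: [0.5016, -0.105, 0.1407]
orientation: [0.156, 0.988, -0.0, -0.001]
contact_force: [0.6, 0.0, -0.1]
gripper_width: 0.0941
```

Emit:
{"op": "move_arm", "data": {
  "moves": [-0.19,-0.42,0,0,0,0,-0.38,-0.835,0,0,0,0]
}}

```text
clock: 17.25
ee_pos: [0.4713, -0.1717, 0.1408]
orientation: [0.156, 0.988, 0.0, -0.001]
contact_force: [0.5, -0.6, 0.6]
gripper_width: 0.094
```

Emit:
{"op": "move_arm", "data": {
  "moves": [-0.19,-0.42,0,0,0,0,-0.38,-0.835,0,0,0,0,-0.38,-0.835,0,0,0,0,-0.38,-0.835,0,0,0,0,-0.38,-0.835,0,0,0,0]
}}

```text
clock: 17.88
ee_pos: [0.4427, -0.2363, 0.1412]
orientation: [0.155, 0.988, 0.0, -0.0]
contact_force: [0.8, -0.1, 0.0]
gripper_width: 0.0934
```

```bash
python3 - <<'E'
from plant import bot
from h import *
s=bot.get_state();im=bot.capture('wrist');cv2.imwrite('pics/w8.png',im)
print(s['clock'],s['ee_pos'],s['contact_force'],s['joints'].round(2))
W=cam(bot,'wrist',s)
print(proj(W,[[.4415,-.238,.084],[.441,-.2395,.014]]))
np.savez('w8.npz',**s)
E
```

```text
17.875 [ 0.44266314 -0.23628942  0.14122441] [ 0.83668681 -0.05985062  0.02687741] [ 0.43  0.51  0.    1.99 -0.    0.64  1.7 ]
[[314.59671599 221.25947521]
 [313.36727229 194.7401179 ]]
```

View pics/w8.png

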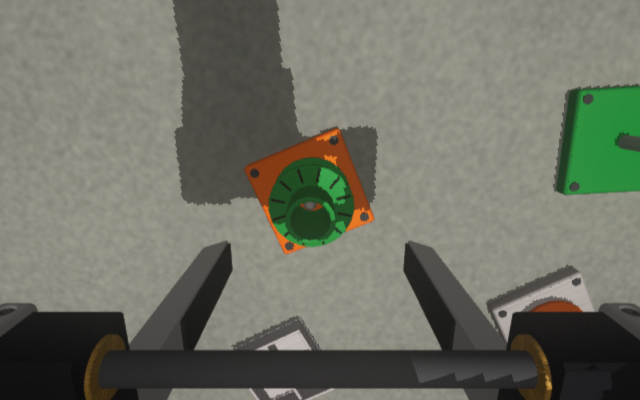

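Emit:
{"op": "move_arm", "data": {
  "moves": [0,0,-0.4,0,0,0,0,0,-0.7,0,0,0,0,0,-0.9,0,0,0,0,0,-1,0,0,0,0,0,-1,0,0,0]
}}

```text
clock: 18.55
ee_pos: [0.4423, -0.2372, 0.0612]
orientation: [0.156, 0.988, 0.0, -0.0]
contact_force: [-0.2, -1.4, 0.4]
gripper_width: 0.0938
```

Emit:
{"op": "move_arm", "data": {
  "moves": [0,0,0,0,0,0,0,0,0,0,0,0,0,0,0,0,0,0,0,0,0,0,0,0,0,0,0,0,0,0,0,0,0,0,0,0,0,0,0,0,0,0,0,0,0,0,0,0],
  "jaw": 25
}}

```text
clock: 19.55
ee_pos: [0.442, -0.238, 0.0615]
orientation: [0.156, 0.988, -0.0, -0.0]
contact_force: [-0.5, -1.4, -0.3]
gripper_width: 0.035
```

Emit:
{"op": "move_arm", "data": {
  "moves": [0,0,0.15,0,0,0,0,0,0.4,0,0,0,0,0,0.7,0,0,0,0,0,1,0,0,0,0,0,1,0,0,0]
}}

```text
clock: 20.18
ee_pos: [0.4436, -0.2381, 0.1433]
orientation: [0.156, 0.988, -0.0, 0.002]
contact_force: [0.4, -0.4, -1.7]
gripper_width: 0.0345
```

```bash
python3 - <<'E'
from plant import bot
from h import *
s=dict(np.load('w8.npz'));W=cam(bot,'wrist',s)
print('orange stand',onz(W,[[310.5,194]],.014),onz(W,[[312,218]],.084))
E
```

```text
orange stand [[ 0.43957957 -0.24170188  0.014     ]] [[ 0.43866314 -0.23897812  0.084     ]]
```

Emit:
{"op": "move_arm", "data": {
  "moves": [0.03,0.25,0.1,0,0,0,0.07,0.54,0.1,0,0,0,0.11,0.83,0.1,0,0,0]
}}

```text
clock: 20.55
ee_pos: [0.4505, -0.1703, 0.1488]
orientation: [0.156, 0.988, 0.0, -0.001]
contact_force: [-0.2, -0.3, -0.8]
gripper_width: 0.0346
```

Emit:
{"op": "move_arm", "data": {
  "moves": [0.04,0.28,0,0,0,0,0.08,0.56,0,0,0,0,0.11,0.83,0,0,0,0]
}}

```text
clock: 20.92
ee_pos: [0.4593, -0.1038, 0.1486]
orientation: [0.156, 0.988, 0.0, -0.001]
contact_force: [0.5, -0.5, -0.4]
gripper_width: 0.0346
```

Emit:
{"op": "move_arm", "data": {
  "moves": [0.04,0.28,0,0,0,0,0.08,0.56,0,0,0,0,0.11,0.83,0,0,0,0]
}}

```text
clock: 21.3
ee_pos: [0.468, -0.0375, 0.1486]
orientation: [0.156, 0.988, 0.0, -0.001]
contact_force: [-1.4, -0.1, -1.3]
gripper_width: 0.0348
```

Emit:
{"op": "move_arm", "data": {
  "moves": [0.04,0.28,0,0,0,0,0.08,0.56,0,0,0,0,0.11,0.83,0,0,0,0,0.11,0.83,0,0,0,0,0.11,0.83,0,0,0,0,0.11,0.83,0,0,0,0]
}}

```text
clock: 22.05
ee_pos: [0.4771, 0.0267, 0.1493]
orientation: [0.157, 0.988, -0.0, -0.0]
contact_force: [0.2, 0.9, -1.4]
gripper_width: 0.0346
```

```bash
python3 - <<'E'
from plant import bot
from h import *
s=bot.get_state();im=bot.capture('wrist');cv2.imwrite('pics/w9.png',im)
print(s['clock'],s['ee_pos'],s['contact_force'],s['gripper_width'])
W=cam(bot,'wrist',s)
print(proj(W,[.4775,.0275,.014]))
E
```

```text
22.05 [0.47711423 0.02665573 0.14931224] [ 0.16392776  0.85034809 -1.4314225 ] 0.0346435829800867
[[318.63475313 193.10158956]]
```

View pics/w9.png

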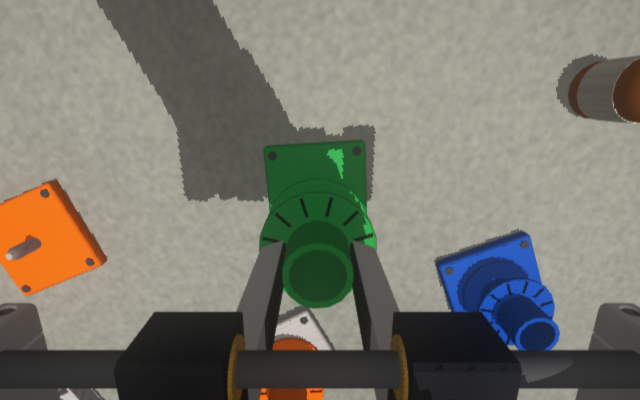

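Green stand's two visible screws (272,156) and (356,151) fit the predicted centre (318,193). Lowering.

Emit:
{"op": "move_arm", "data": {
  "moves": [0,0,-0.15,0,0,0,0,0,-0.4,0,0,0,0,0,-0.6,0,0,0,0,0,-0.8,0,0,0,0,0,-0.9,0,0,0,0,0,-0.95,0,0,0,0,0,-0.95,0,0,0]
}}

```text
clock: 22.98
ee_pos: [0.4775, 0.0279, 0.0734]
orientation: [0.156, 0.988, 0.0, -0.0]
contact_force: [-0.0, -0.3, -1.5]
gripper_width: 0.0349
```

Emit:
{"op": "move_arm", "data": {
  "moves": [0,0,-0.07,0,0,0,0,0,-0.12,0,0,0,0,0,-0.14,0,0,0,0,0,-0.14,0,0,0]
}}

```text
clock: 23.48
ee_pos: [0.4774, 0.0279, 0.0622]
orientation: [0.156, 0.988, -0.0, -0.0]
contact_force: [-0.2, -1.7, -2.2]
gripper_width: 0.0345
```

Emit:
{"op": "move_arm", "data": {
  "moves": [0,0,-0.01,0,0,0,0,0,-0.01,0,0,0,0,0,-0.01,0,0,0,0,0,-0.01,0,0,0,0,0,-0.01,0,0,0,0,0,-0.01,0,0,0],
  "jaw": 94
}}

```text
clock: 24.22
ee_pos: [0.4774, 0.0279, 0.0615]
orientation: [0.156, 0.988, 0.0, 0.0]
contact_force: [0.3, -0.3, 0.8]
gripper_width: 0.091
```

Emit:
{"op": "move_arm", "data": {
  "moves": [0,0,0.2,0,0,0,0,0,0.6,0,0,0,0,0,1,0,0,0,0,0,1,0,0,0]
}}

```text
clock: 24.72
ee_pos: [0.4791, 0.028, 0.1434]
orientation: [0.156, 0.988, 0.001, 0.002]
contact_force: [0.5, -0.4, -0.0]
gripper_width: 0.0942
```

```bash
python3 - <<'E'
from plant import bot
from h import *
s=bot.get_state();im=bot.capture('wrist');cv2.imwrite('pics/w10.png',im)
print(s['clock'],s['ee_pos'],s['contact_force'],s['gripper_width'])
E
```

```text
24.725 [0.47905078 0.02800447 0.14337438] [ 0.5044334  -0.40321218 -0.0165731 ] 0.09420597660245572
```

View pics/w10.png

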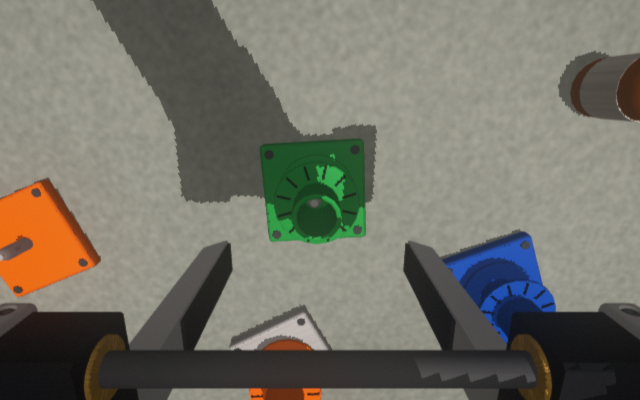

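Emit:
{"op": "move_arm", "data": {
  "moves": [0.3,-0.15,0,0,0,0,0.695,-0.36,0,0,0,0]
}}

```text
clock: 25.02
ee_pos: [0.5323, -0.0006, 0.1402]
orientation: [0.155, 0.988, -0.0, -0.001]
contact_force: [0.9, -0.1, -0.2]
gripper_width: 0.0939
```

Emit:
{"op": "move_arm", "data": {
  "moves": [0.35,-0.18,0,0,0,0,0.695,-0.36,0,0,0,0]
}}

```text
clock: 25.28
ee_pos: [0.5885, -0.0302, 0.1397]
orientation: [0.156, 0.988, -0.0, -0.001]
contact_force: [-0.5, 0.9, 0.1]
gripper_width: 0.0941
```

Emit:
{"op": "move_arm", "data": {
  "moves": [0.35,-0.18,0,0,0,0,0.695,-0.36,0,0,0,0,0.695,-0.36,0,0,0,0,0.695,-0.36,0,0,0,0,0.695,-0.36,0,0,0,0]
}}

```text
clock: 25.9
ee_pos: [0.643, -0.0576, 0.141]
orientation: [0.156, 0.988, 0.0, -0.001]
contact_force: [0.4, -0.1, -0.4]
gripper_width: 0.0938
```

```bash
python3 - <<'E'
from plant import bot
from h import *
s=bot.get_state();im=bot.capture('wrist');cv2.imwrite('pics/w11.png',im)
print(s['clock'],s['ee_pos'],s['contact_force'],s['gripper_width'])
E
```

```text
25.9 [ 0.64299025 -0.05755561  0.14102595] [ 0.38112531 -0.1291045  -0.40603734] 0.09384169368102
```

View pics/w11.png

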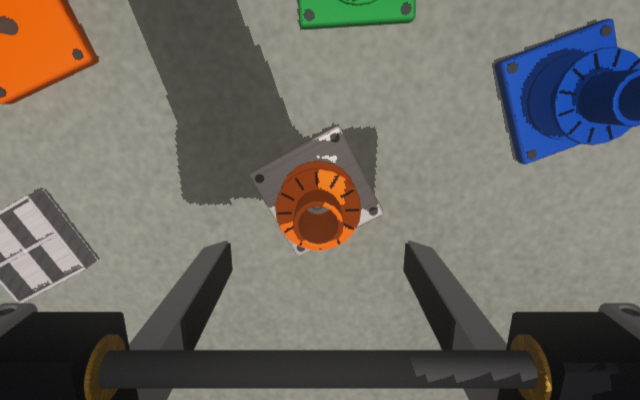

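Orange reel sits centred between the fingers, boss at (319,222). Gripping.

Emit:
{"op": "move_arm", "data": {
  "moves": [0,0,-0.4,0,0,0,0,0,-0.7,0,0,0,0,0,-0.9,0,0,0,0,0,-1,0,0,0,0,0,-1,0,0,0]
}}

```text
clock: 26.58
ee_pos: [0.6441, -0.0584, 0.0614]
orientation: [0.156, 0.988, 0.0, -0.0]
contact_force: [-0.4, -0.5, 0.6]
gripper_width: 0.0939
```

Emit:
{"op": "move_arm", "data": {
  "moves": [0,0,0,0,0,0,0,0,0,0,0,0,0,0,0,0,0,0,0,0,0,0,0,0,0,0,0,0,0,0,0,0,0,0,0,0,0,0,0,0,0,0,0,0,0,0,0,0],
  "jaw": 25
}}

```text
clock: 27.58
ee_pos: [0.6442, -0.0584, 0.0615]
orientation: [0.156, 0.988, 0.0, -0.0]
contact_force: [0.1, 1.3, 0.2]
gripper_width: 0.036
```

Emit:
{"op": "move_arm", "data": {
  "moves": [0,0,0.15,0,0,0,0,0,0.4,0,0,0,0,0,0.7,0,0,0,0,0,1,0,0,0,0,0,1,0,0,0]
}}

```text
clock: 28.2
ee_pos: [0.6458, -0.0588, 0.1438]
orientation: [0.156, 0.988, 0.0, 0.002]
contact_force: [-0.0, 0.4, -2.6]
gripper_width: 0.0358
```

Emit:
{"op": "move_arm", "data": {
  "moves": [-0.24,-0.22,0.1,0,0,0,-0.54,-0.48,0.1,0,0,0,-0.84,-0.76,0.1,0,0,0]
}}

```text
clock: 28.58
ee_pos: [0.5755, -0.1196, 0.1485]
orientation: [0.156, 0.988, -0.0, -0.001]
contact_force: [0.1, -0.6, -2.3]
gripper_width: 0.0362
```

Emit:
{"op": "move_arm", "data": {
  "moves": [-0.28,-0.25,0,0,0,0,-0.56,-0.5,0,0,0,0,-0.84,-0.76,0,0,0,0]
}}

```text
clock: 28.95
ee_pos: [0.5083, -0.1805, 0.1486]
orientation: [0.156, 0.988, 0.0, -0.001]
contact_force: [-0.8, 0.0, -1.6]
gripper_width: 0.0364
```

Emit:
{"op": "move_arm", "data": {
  "moves": [-0.28,-0.25,0,0,0,0,-0.56,-0.5,0,0,0,0,-0.84,-0.76,0,0,0,0,-0.84,-0.76,0,0,0,0,-0.84,-0.76,0,0,0,0,-0.84,-0.76,0,0,0,0]
}}

```text
clock: 29.7
ee_pos: [0.4435, -0.2399, 0.1493]
orientation: [0.155, 0.988, 0.0, 0.0]
contact_force: [-0.0, 0.3, -2.2]
gripper_width: 0.0358
```

```bash
python3 - <<'E'
from plant import bot
from h import *
s=bot.get_state();im=bot.capture('wrist');cv2.imwrite('pics/w12.png',im)
print(s['clock'],s['ee_pos'],s['contact_force'],s['gripper_width'])
W=cam(bot,'wrist',s)
print(proj(W,[.4405,-.2405,.014]))
E
```

```text
29.7 [ 0.44346913 -0.23990996  0.14926188] [-0.0358849   0.29773641 -2.243726  ] 0.0358302813053381
[[315.78510329 190.11154192]]
```

View pics/w12.png

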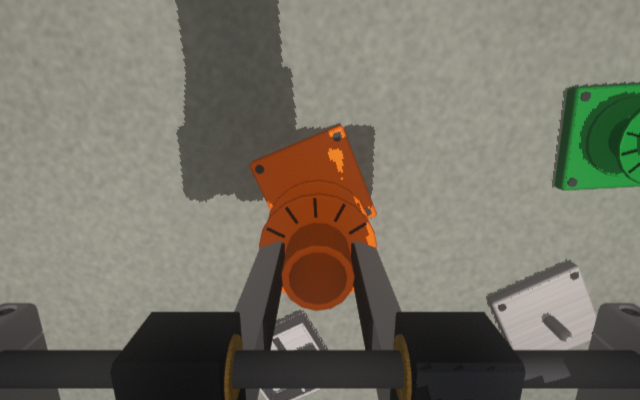

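Stand screws (260,169) and (368,211) give centre (314,190) against 316,190 predicted. Lowering.

Emit:
{"op": "move_arm", "data": {
  "moves": [0,0,-0.15,0,0,0,0,0,-0.4,0,0,0,0,0,-0.6,0,0,0,0,0,-0.8,0,0,0,0,0,-0.9,0,0,0,0,0,-0.95,0,0,0,0,0,-0.95,0,0,0]
}}

```text
clock: 30.62
ee_pos: [0.4427, -0.2409, 0.0734]
orientation: [0.156, 0.988, 0.0, -0.0]
contact_force: [-0.4, -0.5, -0.9]
gripper_width: 0.0359
```

Emit:
{"op": "move_arm", "data": {
  "moves": [0,0,-0.07,0,0,0,0,0,-0.12,0,0,0,0,0,-0.14,0,0,0,0,0,-0.14,0,0,0]
}}

```text
clock: 31.12
ee_pos: [0.4426, -0.2409, 0.0622]
orientation: [0.156, 0.988, 0.0, -0.0]
contact_force: [0.2, 0.5, -0.9]
gripper_width: 0.0356
```

Emit:
{"op": "move_arm", "data": {
  "moves": [0,0,-0.01,0,0,0,0,0,-0.01,0,0,0,0,0,-0.01,0,0,0,0,0,-0.01,0,0,0,0,0,-0.01,0,0,0,0,0,-0.01,0,0,0],
  "jaw": 94
}}

```text
clock: 31.88
ee_pos: [0.4426, -0.2409, 0.0615]
orientation: [0.156, 0.988, -0.0, -0.0]
contact_force: [0.6, -0.6, 0.2]
gripper_width: 0.0919
```

Emit:
{"op": "move_arm", "data": {
  "moves": [0,0,0.2,0,0,0,0,0,0.6,0,0,0,0,0,1,0,0,0,0,0,1,0,0,0]
}}

```text
clock: 32.38
ee_pos: [0.4441, -0.2417, 0.1435]
orientation: [0.156, 0.988, -0.001, 0.002]
contact_force: [-0.8, 0.1, -0.9]
gripper_width: 0.0939
```

Emit:
{"op": "move_arm", "data": {
  "moves": [0,0,0.4,0,0,0,0,0,0.9,0,0,0,0,0,0.9,0,0,0,0,0,0.9,0,0,0]
}}

```text
clock: 32.88
ee_pos: [0.4418, -0.2405, 0.2123]
orientation: [0.156, 0.988, 0.0, -0.001]
contact_force: [-0.1, 0.2, -0.8]
gripper_width: 0.0939
```

```bash
python3 - <<'E'
from plant import bot
from h import *
s=bot.get_state();im=bot.capture('wrist');cv2.imwrite('pics/w13.png',im)
sc=bot.capture('scene');sd=bot.capture('side')
print(s['clock'],s['ee_pos'],s['contact_force'],s['gripper_width'])
cv2.imwrite("pics/sc_f.png",cv2.resize(sc[100:310,170:450],None,fx=2.8,fy=2.8,interpolation=cv2.INTER_CUBIC));cv2.imwrite("pics/sd_f.png",cv2.resize(sd[100:310,230:430],None,fx=2.8,fy=2.8,interpolation=cv2.INTER_CUBIC))
E
```

```text
32.875 [ 0.44183498 -0.24052137  0.21233035] [-0.05565798  0.244374   -0.7517922 ] 0.09394719873973617
```

View pics/w13.png

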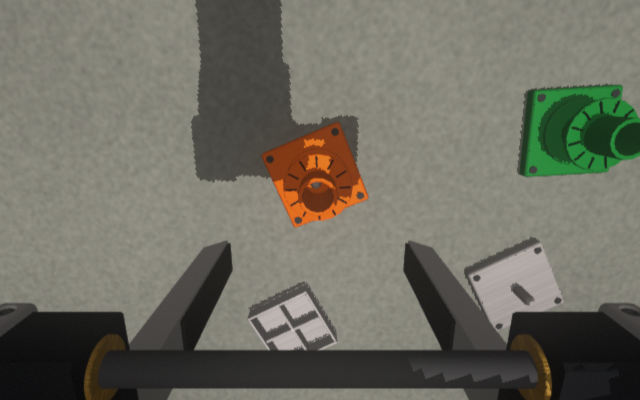

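View pics/sc_f.png

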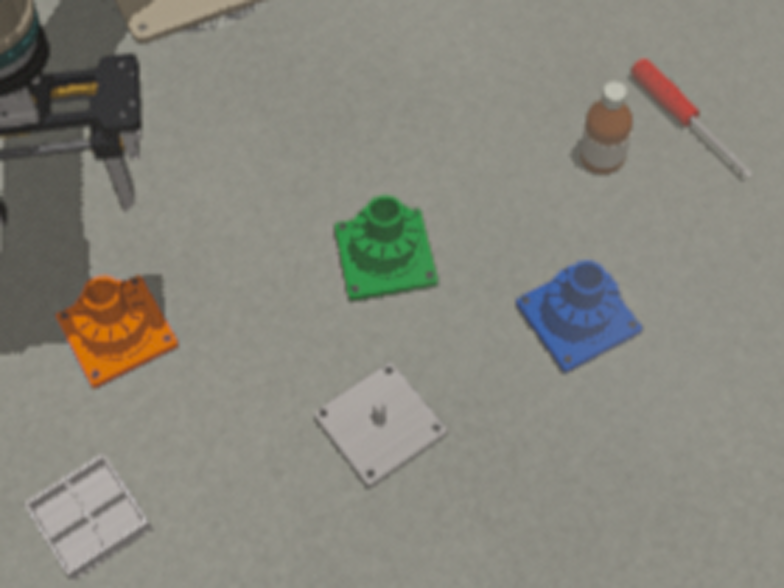

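View pics/sd_f.png

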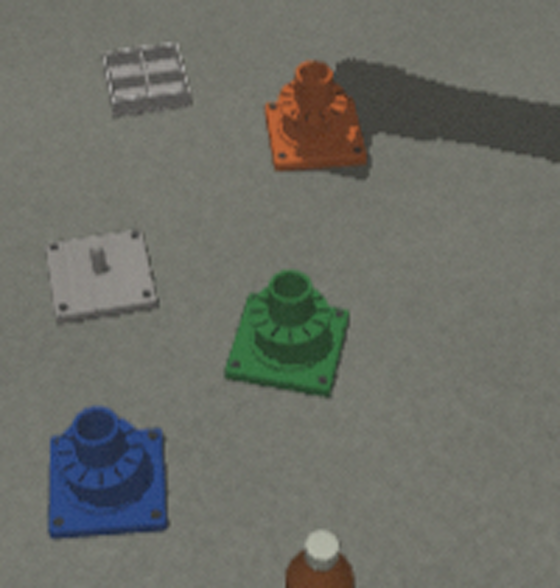

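```bash
python3 - <<'E'
from plant import bot
from h import *
C=cam(bot,'scene');D=cam(bot,'side')
f=lambda p:(np.array(p)+.5)/2.8-.5+[170,100]
g=lambda p:(np.array(p)+.5)/2.8-.5+[230,100]
for k,a,b in(('orange',(101,292),(314,72)),('green',(385,209),(291,285)),('blue',(588,277),(98,425))): print(k,tri(C,f(a),D,g(b)).round(4))
s=bot.get_state();print(abs(s['qvel']).max())
E
```

```text
orange [ 0.4441 -0.2401  0.0839]
green [0.4776 0.0291 0.0843]
blue [0.6266 0.1626 0.0824]
0.004808682971865069
```

All three boss tops measure about 84 mm, which is the seated height, and each is centred on its own stand. Handing in.

```bash
python3 -c "
from plant import bot
print(bot.close_job())"
```

```text
the job is handed in; nothing more can be done
None
```

All three reels are on the stands of their own colours, and I handed the job in at about 33 s of the 104 s allowed. I parked the orange reel seated on the spare stand, then moved blue to blue, green to green, and orange from the spare to orange.

**Seating:** in the last views the boss tops measured 82 to 84 mm above the bench (84 mm is fully seated). Each was within about 4 mm of its stand's centre and upright.

**Surroundings:** the spare stand is empty, and the bottle, tray and screwdriver look to be where they were. The gripper was open and about 13 cm clear above the orange reel, and the force readings after each move stayed below about 3 N.

**Disagreements:** no check failed. The cameras differed by 2 to 4 mm on the positions. The blue reel's top read lowest, at 82.4 mm, which I put down to measurement error.

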